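# Rock a warped lid on the surface plate and wedge its raised side

### The arm

A 6-joint arm with a two-finger parallel gripper is mounted at the origin on a cart in front of the work surface, level with it; the furniture and walls round the work are solid. World frame = base frame: x ahead of the robot, y to its left, z up, the work surface at z = 0. Lengths are in m, angles in rad, forces in N, time in s.
With the tool pointing down it reaches from about 0.3 to 0.875 m from the base axis. Payload 6.4 kg.
Tool frame: the origin (TCP) lies midway between the tips of the shut fingers; the grasp point (between the pads) lies 19 mm behind it (grasp_offset is the distance from the TCP to the grasp point, in m); z points along the fingers, y is the line along which they close (so a half turn about z gives the same grasp; the last joint's range is limited). The gripper opens to 85 mm and grips with 20 to 120 N. Pads are 22 mm wide; open, the fingers measure 114 mm over their backs; the gripper's body (76 mm by 85 mm) begins 54 mm behind the grasp point. The pads swing forward as they close: fully open they stand 13 mm farther back than shut.
Start: joints at [1.062, 0.181, 1.607, -0, 1.354, -0.206], TCP at [0.171, 0.549, 0.231] pointing down, gripper open.
Joint ranges: [-2.99, 2.99], [-0.89, 2.07], [0.3, 2.58], [-1.14, 4.28], [0, 2.63], [-3.12, 3.12]. Speed limits (rad/s): [2.57, 2.57, 3.01, 3.14, 3.14, 3.14].

### API

Orientations are given as a unit quaternion [w, x, y, z].
In Python, from bench import * gives the robot as it stands. The module is installed in compiled form; this text tells all that it offers.
- The arm moves only by the tool servo_tool, never from a script. Its argument "commands" is text: rows parted by semicolons, each of 7 numbers parted by spaces: the turn, a rotation vector about the tool's x, y, z in rad, then the shift along the tool's x, y, z in mm, then the opening, from 0 (shut) to 1 (fully open). In form: wx wy wz dx dy dz claw; .... A call has 1 to 5 rows; each row shifts and turns the commanded pose from where the row before left it, along the tool's axes as they then stand; what a row does not reach is not made up. A row lasts 1/8 s, in which the tool goes at most 62.5 mm and 10.7 degrees, less where a joint would pass 70% of its speed; a pose out of reach is approached as far as the arm can. A call with a gripper value outside its range is refused whole. The fingers move at their own pace and stop on an object; the grip force is fixed at half the most. Time passes only in rows, so rows that do not move let the fingers close. It gives the time, the measured TCP pose, the force, the opening and the grip force at its end, in the units of the state.
- get_obs(): the state, without advancing time (a new reading comes with each control period).
- camera(name): name is "side" or "top"; returns the picture (400x640x3 uint8, blue, green, red); there is no depth.
- calibration(name): a dict with "fx", "fy", "cx", "cy" (pixels), "R" (3x3) and "t" (3): a world point X has camera coordinates R X + t. Camera axes: x right, y down, z forward; pixel columns grow to the right and rows downward; lengths in m; the calibration is good to about 2 mm. A picture is of the moment at which its call begins. calibration takes no time and is no camera call.
- hand_in(): hands the job in; it is judged then, once.
The state is a dict: "time_s": time; "q": joint angles; "dq": joint speeds; "joint_efforts": joint torques, N m; "eef_pos": TCP position; "eef_rot": TCP orientation; "wrist_force": force on the tool from outside, world axes, zero at the start; "torque": the same for the moment, N m; "opening": opening from 0.0 (shut) to 1.0 (fully open); "grasp_force": force on a finger pad.
Only numpy, scipy, OpenCV 4.12 (cv2) and the standard library are available. Lean on these libraries where they do the work, as an engineer would, in place of code of your own. Each camera call takes 0.05 s, during which the arm holds its last target. There are 200 camera calls.

### The job

The round blue lid on the dark surface plate is warped: somewhere round it the rim stands off the plate. Press down on the rim in turn at different places until you find where the lid rocks down to the plate, then slide the orange wedge, thin end first, under the raised rim there until it just fills the gap, without shoving the lid along, and let go of the wedge. Finally press that side of the rim again with about 6 N to show that the lid no longer rocks; never press on the lid with more than 20 N, and leave the tape roll, the jar and the marker alone.

Things in the scene. Friction and masses are not known exactly. Their poses are not given: they have to be found in the camera images.
- surface_plate: fixed dark flat plate 300 mm (x) by 420 mm (y), 20 mm thick; origin at the centre of its underside, so its top is 20 mm above the origin. The lid, the wedge (left of the lid) and the tape roll lie on it. A tall fixed stirrer with an overhanging motor stands on the bench to its left
- lid: round blue plastic lid, 170 mm across, 0.39 to 0.73 kg. Origin on its axis at the underside of the disc, z up. The disc's flat outer zone, from 30 mm radius outward, is 6 mm thick (its top 6 mm above the origin); the knob in the middle is 26 mm wide, its top 32 mm above the origin. Its lip holds the origin 9 mm above the plate. Its yaw does not tell where the raised side is
- lid_foot (a point): point on the lid's axis at plate level. The lip under the disc (82 mm outer radius) touches the plate, but over nearly half of the circumference it is warped up, the gap growing smoothly to 5 mm at the middle of that raised side, which may point anywhere from straight at the robot (-x) to 109 degrees either way round from that
- lid_knob (a point): top of the lid's knob. At rest the lid is level. 1 to 2 N down on the rim at the middle of the raised side (more nearer its ends) rocks it 0.07 rad, toward the middle of the raised side, till the lip there meets the plate; let go, it comes back level. Pressed elsewhere it stands firm
- wedge_grip (a point): middle of the upright grip of the loose orange wedge (0.08 kg, 75 mm long, 26 mm wide), 33 mm above its underside and 62.5 mm behind its thin end. The grip is 16 mm wide across the wedge (y), 22 mm long (x), its top 52 mm above the underside. x points to the thin end, z up
- wedge_tip (a point): middle of the wedge's thin end, 1 mm above its underside; axes as for the grip. The wedge's top slopes from 2 mm thick at this end to 8 mm at 50 mm from it (5 mm at 25 mm), then stays 8 mm thick
- tape_roll: tan tape roll, 68 mm across, 18 mm high, lying on the plate; origin under its centre; not to be moved
- red_jar: white jar with red lid, 68 mm across, 65 mm high, on the bench to the right of the plate; origin under its centre; not to be moved
- marker: white marker pen with black cap, 130 mm long, 13 mm thick, on the bench in front of the plate; origin under its centre; not to be moved
Things that resemble listed ones, but are neither listed nor needed, are in the scene too. Of the things shaped like the part that bears wedge_grip, the orange one is meant.

How it is judged:
By the outcome, as a careful person would: the job done as asked, in the order asked, and still so for the second after the job is handed in, with the robot touching nothing.
It also fails if it takes over 72 s, if anything falls off the work surface, if the arm or the gripper's body presses on something with over 40 N, if the wrist force passes 120 N, or if a joint passes its speed limit or range.

## Working session

There is one attempt and no reset: what is moved stays moved. The work goes in short steps, Python scripts to look and compute and a tool call to move; the robot and the scene stay as the last step left them, time stands still between calls to the robot, and variables do not carry over. Pictures are saved under pics/ and viewed, at most 10 in all, crops included, and the job is handed in when it is done.

Besides the shell and the picture viewer there is one more tool, called as a command line: name --argument value ..., lists and objects as JSON in quotes. servo_tool: Moves the arm, as the interface text tells. Its arguments: {"type":"object","properties":{"commands":{"type":"string"}},"required":["commands"]}

```bash
mkdir -p pics; python3 - <<'E'
from bench import *
import cv2,numpy as np
for n in("top","side"):
    cv2.imwrite(f"pics/{n}0.png",camera(n)); c=calibration(n)
    print(n,c["fx"],c["cx"],c["cy"],np.round(-np.array(c["R"]).T@c["t"],3),np.round(c["R"],2).tolist())
o=get_obs();print(o)
E
```

```text
top 464.7393218011393 315.3716616069538 194.73788722015908 [ 0.488 -0.143  1.207] [[-0.01, -1.0, -0.0], [-1.0, 0.01, -0.02], [0.02, 0.0, -1.0]]
side 399.64879106402617 317.38341782144045 198.8576260627366 [0.118 0.193 0.896] [[-0.61, -0.79, -0.0], [-0.67, 0.52, -0.53], [0.42, -0.32, -0.85]]
{'time_s': 0.1, 'q': array([ 1.06172618e+00,  1.81474470e-01,  1.60787133e+00,  2.79698493e-06,
        1.35380355e+00, -2.06301434e-01]), 'dq': array([ 0.00026201,  0.00010895, -0.00384879,  0.00020962,  0.00024201,
        0.00090495]), 'joint_efforts': array([ 6.68732355e-04, -4.45881629e+01, -3.52240241e+01, -2.88469282e-04,
        4.08073174e-03, -4.96433461e-05]), 'eef_pos': array([0.17118892, 0.5484235 , 0.23048763]), 'eef_rot': array([-2.73784888e-04,  1.50807056e-01,  9.88562910e-01, -7.28609090e-04]), 'wrist_force': array([-0.21002641, -0.51081644,  0.09261062]), 'torque': array([-0.02206549,  0.00419621, -0.04180478]), 'grasp_force': 0.0, 'opening': 1.0014833100884717}
```

View pics/top0.png

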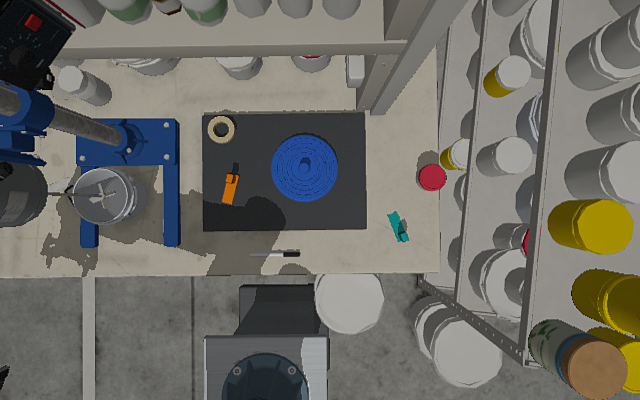

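View pics/side0.png

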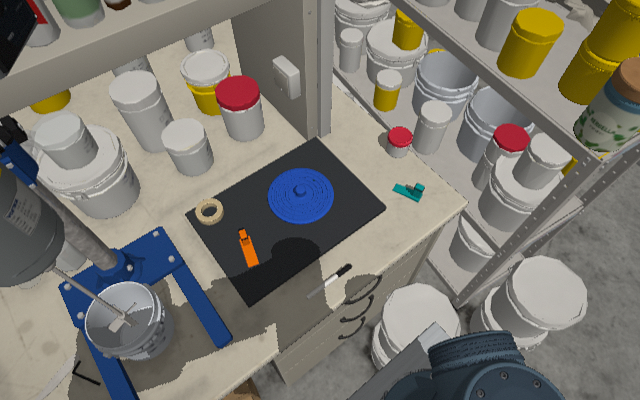

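The top view shows the lid at about (305,167), with the orange wedge at (230,187). Its grip is at about (229,177) and its thin end points toward the robot at about (227,204). The tape roll is at (221,129), the jar at (432,177) and the marker at (275,253). The side view shows the same things, with the lid at (300,195) and the wedge at (248,248).

```bash
cat > h.py <<'E'
from bench import *
import cv2,numpy as np
def proj(n,X):
    c=calibration(n);p=np.array(c["R"])@np.array(X)+c["t"];return np.array([c["fx"]*p[0]/p[2]+c["cx"],c["fy"]*p[1]/p[2]+c["cy"]])
def ray(n,uv):
    c=calibration(n);R=np.array(c["R"]);d=R.T@np.array([(uv[0]-c["cx"])/c["fx"],(uv[1]-c["cy"])/c["fy"],1]);return -R.T@np.array(c["t"]),d
def on(n,uv,z):
    o,d=ray(n,uv);return o+d*(z-o[2])/d[2]
def tri(a,b):
    (o1,d1),(o2,d2)=ray("top",a),ray("side",b)
    s=np.linalg.lstsq(np.c_[d1,-d2],o2-o1,rcond=None)[0];p,q=o1+s[0]*d1,o2+s[1]*d2;return (p+q)/2,np.linalg.norm(p-q)
def mask(n,im,lo,hi,roi):
    m=cv2.inRange(cv2.cvtColor(im,cv2.COLOR_BGR2HSV),np.array(lo),np.array(hi));r=np.zeros_like(m);x0,y0,x1,y1=roi;r[y0:y1,x0:x1]=m[y0:y1,x0:x1];return r
def big(m):
    return max(cv2.findContours(m,cv2.RETR_EXTERNAL,cv2.CHAIN_APPROX_NONE)[0],key=cv2.contourArea)
ROI=dict(top=(200,100,370,240),side=(180,130,390,310))
E
python3 - <<'E'
from h import *
for n in("top","side"):
    im=cv2.imread(f"pics/{n}0.png")
    c=big(mask(n,im,(100,120,60),(130,255,255),ROI[n]));e=cv2.fitEllipse(c);print(n,"lid",e,on(n,e[0],.035))
    b=big(mask(n,im,(5,150,60),(22,255,255),ROI[n]));r=cv2.minAreaRect(b);print("wedge",r,cv2.boxPoints(r).tolist());
    P=np.array([on(n,p,.024)[:2] for p in b[:,0]]);print("  thin end plane pts xmin",P[P[:,0]<P[:,0].min()+.006].mean(0),"w/ rect",cv2.minAreaRect((P*1000).astype(np.float32)))
    t=big(mask(n,im,(10,40,120),(30,160,255),(ROI[n][0],ROI[n][1],250,230)));e=cv2.fitEllipse(t);print("tape",e,on(n,e[0],.038))
def crop(n,b,k):
    x0,y0,x1,y1=b;im=cv2.imread(f"pics/{n}0.png")[y0:y1,x0:x1];return cv2.resize(im,(400,int(400*(y1-y0)/(x1-x0))),interpolation=cv2.INTER_NEAREST)
a=crop("top",(205,155,255,215),0);b=crop("side",(220,215,270,275),0)
cv2.imwrite("pics/w0.png",np.hstack([a,b]))
E
```

```text
top lid ((303.9858703613281, 167.7874755859375), (66.40594482421875, 66.55491638183594), 45.124237060546875) [ 0.58249763 -0.11113934  0.035     ]
wedge ((229.2647247314453, 188.44117736816406), (11.884244918823242, 29.83188247680664), 14.03624439239502) [[219.8823699951172, 201.47059631347656], [227.11766052246094, 172.52940368652344], [238.64707946777344, 175.41175842285156], [231.4117889404297, 204.3529510498047]]
  thin end plane pts xmin [0.49700784 0.08340218] w/ rect ((533.3052368164062, 80.35269165039062), (30.361209869384766, 76.01551055908203), 75.38618469238281)
tape ((220.52821350097656, 129.07089233398438), (25.495849609375, 26.272890090942383), 178.41015625) [0.6831643  0.09835606 0.038     ]
side lid ((300.26129150390625, 195.67115783691406), (55.997894287109375, 65.8929443359375), 86.51343536376953) [ 0.57880879 -0.10425278  0.035     ]
wedge ((247.45001220703125, 247.3500518798828), (38.263553619384766, 12.016653060913086), 71.56504821777344) [[235.70001220703125, 231.1000518798828], [247.10000610351562, 227.30006408691406], [259.20001220703125, 263.60003662109375], [247.80001831054688, 267.4000244140625]]
  thin end plane pts xmin [0.49721981 0.08946715] w/ rect ((545.4302368164062, 78.40988159179688), (27.68729591369629, 102.43402099609375), 74.4449462890625)
tape ((208.8587646484375, 210.66099548339844), (25.596500396728516, 26.947036743164062), 72.97731018066406) [0.68066662 0.10274228 0.038     ]
```

View pics/w0.png

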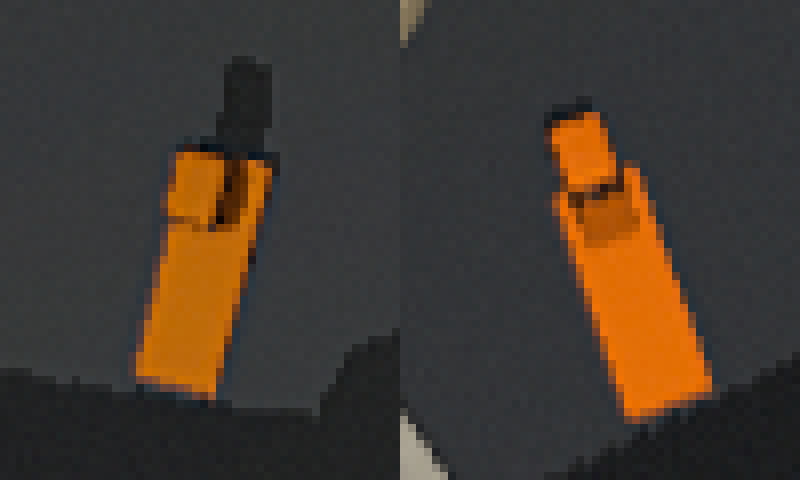

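The crops show the grip top at about (228.5,178) in the top view and (242.4,233) in the side view. The thin end is at about (226.5,203.5) top and (253.2,264.2) side. I'm triangulating these points while starting the arm clear of the stirrer.

```bash
cat >> h.py <<'E'
from scipy.spatial.transform import Rotation as Ro
def axes():
    o=get_obs();q=o["eef_rot"];return o,Ro.from_quat([q[1],q[2],q[3],q[0]]).as_matrix()
def plan(X):
    o,R=axes();d=R.T@(np.array(X)-o["eef_pos"])*1000;print("delta tool mm",np.round(d,1),"rows",int(np.ceil(np.linalg.norm(d)/60)))
E
python3 - <<'E'
from h import *
g,e1=tri((228.5,178),(242.4,233));t,e2=tri((226.5,203.5),(253.2,264.2))
print("grip top",g,e1,"tip",t,e2)
gt=on("top",(228.5,178),.072);tt=on("top",(226.5,203.5),.022);print("top-ray",gt,tt,np.linalg.norm((gt-tt)[:2]),np.degrees(np.arctan2(*(tt-gt)[1::-1])))
print(tri((304,167.8),(300.3,195.2)), [on("top",p,.02) for p in((203,112),(366,230))])
E
```

```text
grip top [0.55767749 0.07381976 0.07205642] 0.002160396878986597 tip [0.49649053 0.08941462 0.02636295] 0.005099431943721808
top-ray [0.5570581  0.07292418 0.072     ] [0.49504171 0.08814399 0.022     ] 0.06385667763909372 166.21122195163812
(array([ 0.58422751, -0.10974281,  0.02506154]), np.float64(0.0030101347901506266)) [array([0.73080004, 0.14670365, 0.02      ]), array([ 0.42260822, -0.26680257,  0.02      ])]
```

servo_tool --commands "0 0 0 -39.4 -39.7 0 0;0 0 0 -39.4 -39.7 0 0;0 0 0 -39.4 -39.7 0 0;0 0 0 -39.4 -39.7 0 0;0 0 0 -39.4 -39.7 0 0"

```text
time_s: 0.72
eef_pos: [0.3006, 0.299, 0.2311]
eef_rot: [0.0, 0.151, 0.989, -0.0]
wrist_force: [-0.1, 0.0, 0.9]
opening: 0.002
grasp_force: 0.0
```

servo_tool --commands "0 0 0 -32 -32.9 15.1 0;0 0 0 -32 -32.9 15.1 0;0 0 0 -32 -32.9 15.1 0;0 0 0 -32 -32.9 15.1 0;0 0 0 -32 -32.9 15.1 0"

```text
time_s: 1.35
eef_pos: [0.4043, 0.0945, 0.1552]
eef_rot: [0.0, 0.151, 0.989, 0.0]
wrist_force: [0.7, 0.6, 0.0]
opening: -0.0
grasp_force: 0.0
```

servo_tool --commands "0 0 0 -32 -32.9 15.1 0;0 0 0 -32 -32.9 15.1 0;0 0 0 -32 -32.9 15.1 0;0 0 0 -32 -32.9 15.1 0;0 0 0 -32 -32.9 15.1 0"

```text
time_s: 1.98
eef_pos: [0.5079, -0.1102, 0.0794]
eef_rot: [-0.0, 0.151, 0.989, 0.0]
wrist_force: [0.1, 0.5, 0.5]
opening: 0.003
grasp_force: 0.0
```

servo_tool --commands "0 0 0 0 0 16 0;0 0 0 0 0 16 0;0 0 0 0 0 6 0;0 0 0 0 0 3 0;0 0 0 0 0 0 0"

```text
time_s: 2.6
eef_pos: [0.5078, -0.1083, 0.0396]
eef_rot: [0.0, 0.15, 0.989, -0.0]
wrist_force: [0.7, -0.5, -0.3]
opening: -0.0
grasp_force: 0.0
```

servo_tool --commands "0 0 0 0 0 3 0;0 0 0 0 0 0 0"

```text
time_s: 2.85
eef_pos: [0.5077, -0.1088, 0.0364]
eef_rot: [0.0, 0.151, 0.989, -0.0]
wrist_force: [-0.5, 0.1, 0.1]
opening: 0.002
grasp_force: 0.0
```

servo_tool --commands "0 0 0 0 0 1 0;0 0 0 0 0 0 0"

```text
time_s: 3.1
eef_pos: [0.5076, -0.1089, 0.0353]
eef_rot: [-0.0, 0.151, 0.989, 0.0]
wrist_force: [0.3, 0.2, -0.1]
opening: -0.004
grasp_force: 0.0
```

servo_tool --commands "0 0 0 0 0 1 0;0 0 0 0 0 0 0"

```text
time_s: 3.35
eef_pos: [0.5076, -0.1089, 0.0343]
eef_rot: [-0.0, 0.151, 0.989, -0.0]
wrist_force: [-1.0, -0.3, 0.8]
opening: 0.002
grasp_force: 0.5
```

servo_tool --commands "0 0 0 0 0 1 0;0 0 0 0 0 0 0"

```text
time_s: 3.6
eef_pos: [0.5076, -0.1089, 0.0332]
eef_rot: [-0.0, 0.151, 0.989, -0.0]
wrist_force: [-1.0, 0.1, 1.3]
opening: -0.004
grasp_force: 0.5
```

servo_tool --commands "0 0 0 0 0 0.7 0;0 0 0 0 0 0 0"

```text
time_s: 3.85
eef_pos: [0.5076, -0.1088, 0.0325]
eef_rot: [-0.0, 0.151, 0.989, -0.0]
wrist_force: [-0.3, -0.6, 1.5]
opening: -0.004
grasp_force: 0.5
```

servo_tool --commands "0 0 0 0 0 0.7 0;0 0 0 0 0 0 0"

```text
time_s: 4.1
eef_pos: [0.5076, -0.1088, 0.0318]
eef_rot: [-0.0, 0.151, 0.989, -0.0]
wrist_force: [-0.8, -1.0, 1.5]
opening: 0.003
grasp_force: 0.5
```

servo_tool --commands "0 0 0 0 0 0.6 0;0 0 0 0 0 0 0"

```text
time_s: 4.35
eef_pos: [0.5076, -0.1088, 0.0313]
eef_rot: [-0.0, 0.151, 0.989, -0.0]
wrist_force: [-1.2, 0.4, 1.7]
opening: 0.0
grasp_force: 0.6
```

servo_tool --commands "0 0 0 0 0 0.5 0;0 0 0 0 0 0 0"

```text
time_s: 4.6
eef_pos: [0.5076, -0.1088, 0.031]
eef_rot: [-0.0, 0.151, 0.989, -0.0]
wrist_force: [-2.2, -0.9, 4.4]
opening: 0.002
grasp_force: 2.2
```

servo_tool --commands "0 0 0 0 0 -14 0;0 0 0 -4.5 30.4 0 0;0 0 0 -4.5 30.4 0 0;0 0 0 0 0 8.5 0;0 0 0 0 0 0 0"

```text
time_s: 5.22
eef_pos: [0.5337, -0.0535, 0.0358]
eef_rot: [-0.001, 0.151, 0.989, -0.0]
wrist_force: [0.7, -1.0, -0.3]
opening: -0.003
grasp_force: 0.0
```

servo_tool --commands "0 0 0 0 0 0.7 0;0 0 0 0 0 0 0"

```text
time_s: 5.48
eef_pos: [0.5342, -0.0542, 0.0357]
eef_rot: [0.0, 0.151, 0.988, -0.0]
wrist_force: [0.0, -0.0, -0.7]
opening: 0.001
grasp_force: 0.0
```

servo_tool --commands "0 0 0 0 0 0.5 0;0 0 0 0 0 0 0"

```text
time_s: 5.72
eef_pos: [0.5344, -0.0538, 0.0352]
eef_rot: [0.0, 0.151, 0.989, -0.0]
wrist_force: [-0.7, 0.1, 0.3]
opening: 0.004
grasp_force: 0.2
```

servo_tool --commands "0 0 0 0 0 0.5 0;0 0 0 0 0 0 0"

```text
time_s: 5.98
eef_pos: [0.5344, -0.0537, 0.0347]
eef_rot: [0.0, 0.151, 0.989, -0.0]
wrist_force: [-1.3, -1.0, 1.9]
opening: 0.002
grasp_force: 1.1
```

servo_tool --commands "0 0 0 0 0 0.5 0;0 0 0 0 0 0 0"

```text
time_s: 6.22
eef_pos: [0.5342, -0.0535, 0.0341]
eef_rot: [-0.0, 0.151, 0.989, -0.0]
wrist_force: [-1.8, -0.7, 2.2]
opening: -0.003
grasp_force: 1.3
```

servo_tool --commands "0 0 0 0 0 0.3 0;0 0 0 0 0 0 0"

```text
time_s: 6.48
eef_pos: [0.5343, -0.0535, 0.0338]
eef_rot: [-0.0, 0.151, 0.989, -0.0]
wrist_force: [-1.8, -1.3, 2.9]
opening: -0.002
grasp_force: 1.4
```

servo_tool --commands "0 0 0 0 0 0.5 0;0 0 0 0 0 0 0"

```text
time_s: 6.72
eef_pos: [0.5342, -0.0534, 0.0332]
eef_rot: [-0.0, 0.151, 0.989, 0.0]
wrist_force: [-1.8, -1.0, 3.7]
opening: -0.006
grasp_force: 1.7
```

servo_tool --commands "0 0 0 0 0 0.4 0;0 0 0 0 0 0 0"

```text
time_s: 6.98
eef_pos: [0.5342, -0.0534, 0.033]
eef_rot: [-0.0, 0.151, 0.989, 0.0]
wrist_force: [-3.8, -0.2, 6.1]
opening: -0.003
grasp_force: 2.9
```

servo_tool --commands "0 0 0 0 0 -14 0;0 0 0 -11.4 -36.6 0 0;0 0 0 -11.4 -36.6 0 0;0 0 0 -11.5 -36.6 0 0;0 0 0 0 0 10.8 0"

```text
time_s: 7.6
eef_pos: [0.5362, -0.1717, 0.0379]
eef_rot: [0.002, 0.152, 0.988, -0.001]
wrist_force: [0.5, 0.1, -0.4]
opening: 0.003
grasp_force: 0.0
```

servo_tool --commands "0 0 0 0 0 0 0;0 0 0 0 0 0.5 0;0 0 0 0 0 0 0"

```text
time_s: 7.98
eef_pos: [0.5345, -0.1676, 0.0358]
eef_rot: [0.0, 0.15, 0.989, 0.0]
wrist_force: [0.2, -0.2, -0.4]
opening: -0.0
grasp_force: 0.0
```

servo_tool --commands "0 0 0 0 0 0.4 0;0 0 0 0 0 0 0"

```text
time_s: 8.22
eef_pos: [0.5345, -0.1682, 0.0353]
eef_rot: [0.0, 0.151, 0.989, -0.0]
wrist_force: [0.2, -0.8, -0.2]
opening: 0.002
grasp_force: 0.0
```

servo_tool --commands "0 0 0 0 0 0.4 0;0 0 0 0 0 0 0"

```text
time_s: 8.48
eef_pos: [0.5343, -0.1684, 0.0348]
eef_rot: [-0.0, 0.151, 0.989, 0.0]
wrist_force: [-0.6, 0.8, 1.4]
opening: 0.003
grasp_force: 0.6
```

servo_tool --commands "0 0 0 0 0 0.5 0;0 0 0 0 0 0 0"

```text
time_s: 8.72
eef_pos: [0.5342, -0.1684, 0.0342]
eef_rot: [-0.0, 0.151, 0.989, 0.0]
wrist_force: [-0.5, 1.4, 1.5]
opening: 0.0
grasp_force: 0.8
```

servo_tool --commands "0 0 0 0 0 0.4 0;0 0 0 0 0 0 0"

```text
time_s: 8.98
eef_pos: [0.5342, -0.1685, 0.0338]
eef_rot: [-0.0, 0.151, 0.989, 0.0]
wrist_force: [-1.8, 1.5, 1.2]
opening: -0.001
grasp_force: 0.9
```

servo_tool --commands "0 0 0 0 0 0.6 0;0 0 0 0 0 0 0"

```text
time_s: 9.22
eef_pos: [0.5343, -0.1686, 0.0332]
eef_rot: [-0.0, 0.151, 0.989, -0.0]
wrist_force: [-1.4, 0.1, 2.2]
opening: -0.005
grasp_force: 1.0
```

servo_tool --commands "0 0 0 0 0 0.5 0;0 0 0 0 0 0 0"

```text
time_s: 9.48
eef_pos: [0.5343, -0.1686, 0.0328]
eef_rot: [-0.0, 0.151, 0.989, -0.0]
wrist_force: [-2.6, -0.6, 1.8]
opening: 0.003
grasp_force: 1.0
```

servo_tool --commands "0 0 0 0 0 0.4 0;0 0 0 0 0 0 0"

```text
time_s: 9.72
eef_pos: [0.5344, -0.1686, 0.0325]
eef_rot: [0.0, 0.151, 0.989, -0.0]
wrist_force: [-2.2, -0.9, 3.9]
opening: -0.001
grasp_force: 1.8
```

servo_tool --commands "0 0 0 0 0 -35 0;0 0 -0.058 0 0 -35 0.6;0 0 0 7.3 48 0 0.6;0 0 0 7.3 48 0 0.6;0 0 0 7.3 48 0 0.6"

```text
time_s: 10.35
eef_pos: [0.5485, -0.0221, 0.1026]
eef_rot: [0.001, 0.122, 0.992, 0.0]
wrist_force: [1.6, -0.9, 0.0]
opening: 0.602
grasp_force: 0.0
```

servo_tool --commands "0 0 0 7.3 48 0 0.6;0 0 0 7.4 48.2 0 0.6;0 0 0 0 0 0 0.6;0 0 0 0 0 0 0.6"

```text
time_s: 10.85
eef_pos: [0.5572, 0.0733, 0.1023]
eef_rot: [0.0, 0.122, 0.993, -0.0]
wrist_force: [-0.6, 0.5, 0.8]
opening: 0.595
grasp_force: 0.0
```

```bash
python3 - <<'E'
from h import *
o,R=axes();print(o["eef_pos"],np.degrees(np.arctan2(R[1,1],R[0,1])),o["wrist_force"],o["opening"]);plan((.557,.0733,.036))
im=camera("side");cv2.imwrite("pics/s1.png",im)
e=cv2.fitEllipse(big(mask("side",im,(100,120,60),(130,255,255),ROI["side"])));print(e)
E
```

```text
[0.55715638 0.07325993 0.10225313] 76.017438285789 [-0.56240305  0.45944521  0.77247985] 0.5946294419508763
delta tool mm [ 0.2  0.  66.3] rows 2Traceback (most recent call last):
  File "<stdin>", line 4, in <module>
  File "h.py", line 15, in big
    return max(cv2.findContours(m,cv2.RETR_EXTERNAL,cv2.CHAIN_APPROX_NONE)[0],key=cv2.contourArea)
ValueError: max() iterable argument is empty
```

View pics/s1.png

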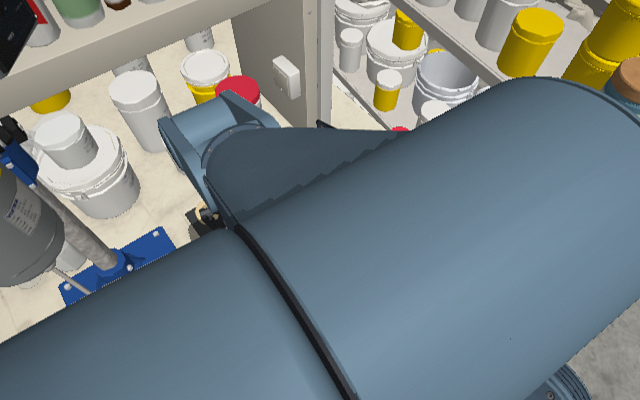

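The arm hides the work area in the side view, but the measured TCP pose is on target. I'm going down to grasp.

servo_tool --commands "0 0 0 0 0 30 0.6;0 0 0 0 0 26 0.6;0 0 0 0 0 10 0.6;0 0 0 0 0 0 0.6"

```text
time_s: 11.4
eef_pos: [0.5568, 0.0726, 0.036]
eef_rot: [-0.001, 0.123, 0.992, -0.0]
wrist_force: [0.2, -0.0, 0.6]
opening: 0.609
grasp_force: 0.0
```

servo_tool --commands "0 0 0 0 0 0 0;0 0 0 0 0 0 0;0 0 0 0 0 0 0;0 0 0 0 0 0 0;0 0 0 0 0 0 0"

```text
time_s: 12.02
eef_pos: [0.5581, 0.0734, 0.0376]
eef_rot: [0.001, 0.122, 0.993, -0.0]
wrist_force: [-0.1, -1.3, 5.3]
opening: 0.178
grasp_force: 59.3
```

servo_tool --commands "0 0 0 0 0 -15 0;0 0 0 0 0 -45 0;0 0 0.186 0 0 0 0;0 0 0.186 0 0 0 0;0 0 0.186 0 0 0 0"

```text
time_s: 12.65
eef_pos: [0.557, 0.0736, 0.0972]
eef_rot: [0.0, 0.393, 0.919, 0.0]
wrist_force: [-0.1, 1.2, -0.6]
opening: 0.179
grasp_force: 58.5
```

servo_tool --commands "0 0 0.186 0 0 0 0;0 0 0.186 0 0 0 0;0 0 0.186 0 0 0 0;0 0 0.186 0 0 0 0;0 0 0.186 0 0 0 0"

```text
time_s: 13.28
eef_pos: [0.5568, 0.0736, 0.097]
eef_rot: [-0.0, 0.764, 0.645, -0.0]
wrist_force: [0.3, -0.3, 0.0]
opening: 0.18
grasp_force: 58.5
```

servo_tool --commands "0 0 0.186 0 0 0 0;0 0 0.186 0 0 0 0;0 0 0.186 0 0 0 0;0 0 0.186 0 0 0 0;0 0 0.186 0 0 0 0"

```text
time_s: 13.9
eef_pos: [0.5569, 0.0736, 0.097]
eef_rot: [-0.0, 0.972, 0.234, -0.0]
wrist_force: [-0.2, -0.1, -0.7]
opening: 0.177
grasp_force: 58.5
```

servo_tool --commands "0 0 0.186 0 0 0 0;0 0 0.186 0 0 0 0;0 0 0 0 0 0 0"

```text
time_s: 14.28
eef_pos: [0.557, 0.0735, 0.0969]
eef_rot: [-0.0, 0.999, 0.054, 0.0]
wrist_force: [-0.4, -0.2, -1.0]
opening: 0.176
grasp_force: 58.5
```

```bash
python3 - <<'E'
from h import *
o,R=axes();print(o["eef_pos"],np.degrees(np.arctan2(R[1,1],R[0,1])),o["wrist_force"],o["opening"],o["q"])
n=np.array([-np.cos(np.radians(6)),-np.sin(np.radians(6))]);X=np.array([.5825,-.111])+n*.160
print(X);plan((*X,.10))
E
```

```text
[0.55695968 0.07354275 0.096889  ] -83.78057036062151 [-0.43300727 -0.20536717 -0.9783127 ] 0.17599471519022733 [-8.00264463e-02  3.09715724e-01  1.74477533e+00  1.10980587e-04
  1.08702593e+00  1.38216874e+00]
[ 0.4233765  -0.12772455]
delta tool mm [-154.6  185.6   -3.1] rows 5
```

servo_tool --commands "0 0 0 -30.9 37.1 0 0;0 0 0 -30.9 37.1 0 0;0 0 0 -30.9 37.1 0 0;0 0 0 -30.9 37.1 0 0;0 0 0 -31 37.2 0 0"

```text
time_s: 14.9
eef_pos: [0.4223, -0.1287, 0.0969]
eef_rot: [0.0, 0.998, 0.056, 0.0]
wrist_force: [0.2, -0.9, -1.1]
opening: 0.18
grasp_force: 58.7
```

servo_tool --commands "0 0 0 0 0 30 0;0 0 0 0 0 20 0;0 0 0 0 0 5 0;0 0 0 0 0 0 0;0 0 0 0 0 0 0"

```text
time_s: 15.52
eef_pos: [0.4239, -0.1278, 0.0423]
eef_rot: [0.0, 0.999, 0.054, 0.001]
wrist_force: [0.3, 0.1, -1.4]
opening: 0.176
grasp_force: 58.8
```

```bash
python3 - <<'E'
from h import *
o,R=axes();print(o["eef_pos"],np.degrees(np.arctan2(R[1,1],R[0,1])),o["wrist_force"])
a=camera("top");b=camera("side");cv2.imwrite("pics/t2f.png",a);cv2.imwrite("pics/s2f.png",b)
e=cv2.fitEllipse(big(mask("top",a,(100,120,60),(130,255,255),ROI["top"])));print(e)
a=a[130:250,240:360];b=b[150:270,240:360]
cv2.imwrite("pics/p2.png",np.hstack([cv2.resize(x,(400,400),interpolation=cv2.INTER_NEAREST) for x in(a,b)]))
E
```

```text
[ 0.42388245 -0.12782328  0.04228331] -83.80122277609114 [ 0.31462689  0.08107782 -1.35652941]
((303.9057922363281, 167.82200622558594), (66.22900390625, 66.4660873413086), 177.72525024414062)
```

View pics/p2.png

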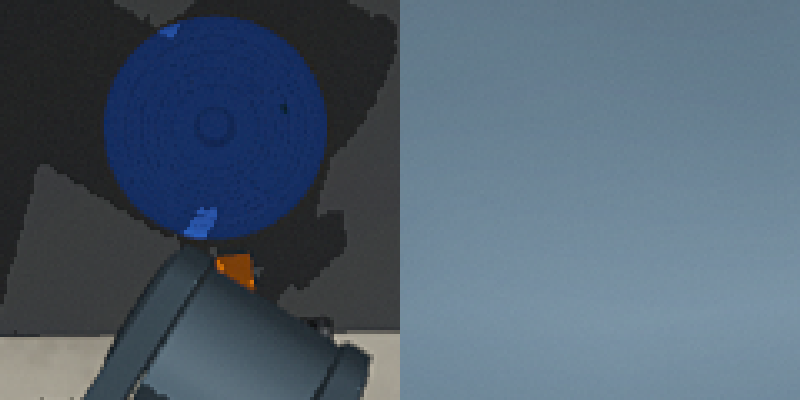

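The picture shows the lid unmoved at (303.9,167.8). The wedge tip is at about (309.6,206), centred on the raised side and about 12.5 mm short of the rim, as planned. Now I'm lowering it onto the plate.

servo_tool --commands "0 0 0 0 0 3.5 0;0 0 0 0 0 0 0;0 0 0 0 0 0 0"

```text
time_s: 16.0
eef_pos: [0.4231, -0.1276, 0.0379]
eef_rot: [-0.0, 0.999, 0.053, -0.0]
wrist_force: [0.0, -0.1, -0.1]
opening: 0.18
grasp_force: 58.8
```

servo_tool --commands "0 0 0 0 0 0.6 0;0 0 0 0 0 0 0"

```text
time_s: 16.25
eef_pos: [0.4232, -0.1276, 0.0375]
eef_rot: [0.0, 0.999, 0.053, -0.0]
wrist_force: [-1.5, 1.3, 4.2]
opening: 0.176
grasp_force: 59.5
```

servo_tool --commands "0 0 0 0 0 0.5 0;0 0 0 0 0 0 0"

```text
time_s: 16.5
eef_pos: [0.4232, -0.1277, 0.0375]
eef_rot: [0.0, 0.999, 0.053, -0.0]
wrist_force: [-3.3, 1.5, 12.0]
opening: 0.179
grasp_force: 60.7
```

servo_tool --commands "0 0 0 0 0 0.4 0;0 0 0 0 0 0 0"

```text
time_s: 16.75
eef_pos: [0.4232, -0.1277, 0.0375]
eef_rot: [0.0, 0.999, 0.054, -0.0]
wrist_force: [-6.5, 2.0, 17.5]
opening: 0.178
grasp_force: 61.5
```

servo_tool --commands "0 0 0 0 0 -1.1 0;0 0 0 8 0 0 0;0 0 0 8 0 0 0;0 0 0 0 0 0 0;0 0 0 0 0 0 0"

```text
time_s: 17.38
eef_pos: [0.4396, -0.1261, 0.0376]
eef_rot: [0.0, 0.999, 0.053, 0.001]
wrist_force: [1.0, -0.7, 1.3]
opening: 0.176
grasp_force: 59.2
```

servo_tool --commands "0 0 0 4 0 0 0;0 0 0 4 0 0 0;0 0 0 4 0 0 0;0 0 0 0 0 0 0;0 0 0 0 0 0 0"

```text
time_s: 18.0
eef_pos: [0.4504, -0.1246, 0.0376]
eef_rot: [-0.0, 0.999, 0.053, -0.001]
wrist_force: [-3.5, -0.3, 5.3]
opening: 0.179
grasp_force: 60.0
```

servo_tool --commands "0 0 0 0 0 -0.4 0;0 0 0 0 0 0 0;0 0 0 0 0 0 0"

```text
time_s: 18.38
eef_pos: [0.4508, -0.1245, 0.0376]
eef_rot: [-0.0, 0.999, 0.053, -0.0]
wrist_force: [-0.1, 0.5, -1.0]
opening: 0.177
grasp_force: 58.8
```

servo_tool --commands "0 0 0 2 0 0 0;0 0 0 0 0 0 0;0 0 0 0 0 0 0"

```text
time_s: 18.75
eef_pos: [0.453, -0.1244, 0.0379]
eef_rot: [-0.0, 0.999, 0.053, -0.0]
wrist_force: [0.2, -0.7, 0.1]
opening: 0.177
grasp_force: 58.8
```

```bash
python3 - <<'E'
from h import *
o,R=axes();print(o["eef_pos"],o["wrist_force"])
a=camera("top");cv2.imwrite("pics/t3f.png",a)
m=mask("top",a,(100,120,40),(130,255,255),ROI["top"]);e=cv2.fitEllipse(cv2.convexHull(big(m)));print(e)
E
```

```text
[ 0.45297511 -0.1243674   0.03785252] [ 0.16141017 -0.72203206  0.07643839]
((303.9263916015625, 167.73641967773438), (66.9800033569336, 67.19512939453125), 178.6308135986328)
```

servo_tool --commands "0 0 0 3 0 0 0;0 0 0 3 0 0 0;0 0 0 0 0 0 0;0 0 0 0 0 0 0"

```text
time_s: 19.3
eef_pos: [0.4589, -0.1237, 0.0378]
eef_rot: [-0.0, 0.999, 0.053, -0.0]
wrist_force: [0.4, -0.0, -0.7]
opening: 0.178
grasp_force: 58.8
```

servo_tool --commands "0 0 0 1 0 0 0;0 0 0 0 0 0.2 0;0 0 0 0 0 0 0"

```text
time_s: 19.68
eef_pos: [0.4599, -0.1236, 0.0377]
eef_rot: [-0.0, 0.999, 0.053, -0.0]
wrist_force: [0.7, 1.1, -0.6]
opening: 0.179
grasp_force: 58.8
```

servo_tool --commands "0 0 0 0 0 0.1 0;0 0 0 0 0 0 0"

```text
time_s: 19.92
eef_pos: [0.4599, -0.1237, 0.0376]
eef_rot: [0.0, 0.999, 0.053, -0.0]
wrist_force: [0.6, 0.1, 0.5]
opening: 0.177
grasp_force: 58.8
```

servo_tool --commands "0 0 0 1 0 0 0;0 0 0 0 0 0 0"

```text
time_s: 20.18
eef_pos: [0.4611, -0.1236, 0.0376]
eef_rot: [0.0, 0.999, 0.053, 0.0]
wrist_force: [0.5, -0.8, -0.4]
opening: 0.178
grasp_force: 58.9
```

servo_tool --commands "0 0 0 0.8 0 0 0;0 0 0 0 0 0 0"

```text
time_s: 20.42
eef_pos: [0.4618, -0.1235, 0.0376]
eef_rot: [0.0, 0.999, 0.053, 0.0]
wrist_force: [0.7, -0.3, -0.8]
opening: 0.179
grasp_force: 58.9
```

servo_tool --commands "0 0 0 0.7 0 0 0;0 0 0 0 0 0 0"

```text
time_s: 20.68
eef_pos: [0.4624, -0.1234, 0.0376]
eef_rot: [0.0, 0.999, 0.053, -0.0]
wrist_force: [0.2, -0.2, 0.7]
opening: 0.183
grasp_force: 58.9
```

servo_tool --commands "0 0 0 0.6 0 0 0;0 0 0 0 0 0 0"

```text
time_s: 20.92
eef_pos: [0.4631, -0.1233, 0.0376]
eef_rot: [0.0, 0.999, 0.053, 0.0]
wrist_force: [-0.4, -0.0, 1.1]
opening: 0.182
grasp_force: 58.9
```

servo_tool --commands "0 0 0 0.6 0 0 0;0 0 0 0 0 0 0"

```text
time_s: 21.18
eef_pos: [0.4636, -0.1233, 0.0376]
eef_rot: [-0.0, 0.999, 0.053, 0.0]
wrist_force: [-1.1, -0.6, 1.0]
opening: 0.179
grasp_force: 58.9
```

servo_tool --commands "0 0 0 0 0 0 0"

```text
time_s: 21.3
eef_pos: [0.4636, -0.1233, 0.0376]
eef_rot: [0.0, 0.999, 0.053, 0.0]
wrist_force: [-0.3, -0.1, 0.4]
opening: 0.18
grasp_force: 58.9
```

servo_tool --commands "0 0 0 0.5 0 0 0;0 0 0 0 0 0 0"

```text
time_s: 21.55
eef_pos: [0.4641, -0.1232, 0.0376]
eef_rot: [-0.0, 0.999, 0.053, -0.0]
wrist_force: [-1.7, 0.1, 1.8]
opening: 0.174
grasp_force: 58.9
```

servo_tool --commands "0 0 0 0 0 0 0"

```text
time_s: 21.68
eef_pos: [0.4641, -0.1232, 0.0376]
eef_rot: [-0.0, 0.999, 0.053, -0.0]
wrist_force: [-2.0, 0.1, 1.2]
opening: 0.178
grasp_force: 58.9
```

```bash
python3 - <<'E'
from h import *
for i in range(3):
    a=camera("top");print(get_obs()["wrist_force"],get_obs()["eef_pos"])
    m=mask("top",a,(100,120,40),(130,255,255),ROI["top"]);print(cv2.fitEllipse(cv2.convexHull(big(m))))
E
```

```text
[-0.66362576 -0.00510025  1.09203834] [ 0.46408581 -0.12320677  0.03761483]
((303.98065185546875, 167.732421875), (66.98002624511719, 67.18310546875), 139.72866821289062)
[-1.42570026  0.80576356  1.10751319] [ 0.46406492 -0.12320244  0.03759253]
((303.9959716796875, 167.6923828125), (67.07488250732422, 67.13695526123047), 146.12855529785156)
[-1.58535777 -0.09182383  1.63046518] [ 0.4640598  -0.12318907  0.03758589]
((303.9775695800781, 167.7152862548828), (66.9985122680664, 67.23182678222656), 163.95809936523438)
```

servo_tool --commands "0 0 0 0.5 0 0 0;0 0 0 0 0 0 0"

```text
time_s: 22.08
eef_pos: [0.4645, -0.1232, 0.0376]
eef_rot: [-0.0, 0.999, 0.053, -0.0]
wrist_force: [-2.0, -1.2, 2.6]
opening: 0.179
grasp_force: 59.0
```

```bash
python3 - <<'E'
from h import *
F=[]
for i in range(4):
    a=camera("top");F.append(get_obs()["wrist_force"])
    m=mask("top",a,(100,120,40),(130,255,255),ROI["top"]);print(cv2.fitEllipse(cv2.convexHull(big(m)))[0])
print(np.mean(F,0),get_obs()["eef_pos"])
E
```

```text
(303.9867248535156, 167.56591796875)
(303.9561767578125, 167.58082580566406)
(303.96478271484375, 167.78477478027344)
(304.0011901855469, 167.54380798339844)
[-2.24563679 -0.48288353  2.59814198] [ 0.46450106 -0.1231668   0.03758921]
```

servo_tool --commands "0 0 0 0 0 0 0.5;0 0 0 0 0 0 0.5;0 0 0 0 0 0 0.5;0 0 0 0 0 0 0.5"

```text
time_s: 22.78
eef_pos: [0.4647, -0.1232, 0.0376]
eef_rot: [0.0, 0.999, 0.053, 0.0]
wrist_force: [0.4, 0.0, -1.0]
opening: 0.502
grasp_force: 0.0
```

servo_tool --commands "0 0 0 0 0 -20 0.5;0 0 0 0 0 -30 0.5;0 0 0 0 0 -30 0;0 0 0 0 0 0 0;0 0 0 0 0 0 0"

```text
time_s: 23.4
eef_pos: [0.4642, -0.1229, 0.117]
eef_rot: [-0.0, 0.999, 0.053, -0.0]
wrist_force: [0.4, 0.2, -0.4]
opening: 0.001
grasp_force: 0.0
```

```bash
python3 - <<'E'
from h import *
a=camera("top");cv2.imwrite("pics/t4f.png",a)
m=mask("top",a,(100,120,40),(130,255,255),ROI["top"]);print(cv2.fitEllipse(cv2.convexHull(big(m)))[0])
o,R=axes();print(o["eef_pos"],o["wrist_force"]);plan((.5076,-.1115,.1))
E
```

```text
(303.98248291015625, 167.70956420898438)
[ 0.46384596 -0.12274371  0.11654618] [-1.72515138 -0.57502721 -0.15707749]
delta tool mm [44.7 -6.5 16.5] rows 1
```

servo_tool --commands "0 0 0 44.2 0.9 0 0;0 0 0 0 0 40 0;0 0 0 0 0 30 0;0 0 0 0 0 9 0;0 0 0 0 0 0 0"

```text
time_s: 24.08
eef_pos: [0.508, -0.1191, 0.0378]
eef_rot: [-0.001, 0.999, 0.053, -0.001]
wrist_force: [0.5, 0.6, -0.3]
opening: -0.0
grasp_force: 0.0
```

servo_tool --commands "0 0 0 0 0 0 0;0 0 0 0 0 1 0;0 0 0 0 0 0 0"

```text
time_s: 24.45
eef_pos: [0.5091, -0.1196, 0.0383]
eef_rot: [0.0, 0.999, 0.053, 0.001]
wrist_force: [0.4, -0.4, -1.0]
opening: 0.0
grasp_force: 0.0
```

servo_tool --commands "0 0 0 0 0 0.5 0;0 0 0 0 0 0 0"

```text
time_s: 24.7
eef_pos: [0.5086, -0.1194, 0.0372]
eef_rot: [0.0, 0.999, 0.053, 0.0]
wrist_force: [-0.7, -0.3, -0.8]
opening: -0.002
grasp_force: 0.0
```

servo_tool --commands "0 0 0 0 0 1.2 0;0 0 0 0 0 0 0;0 0 0 0 0 0 0"

```text
time_s: 25.08
eef_pos: [0.5086, -0.1193, 0.0358]
eef_rot: [-0.0, 0.999, 0.053, -0.0]
wrist_force: [0.4, 0.3, -0.5]
opening: -0.004
grasp_force: 0.0
```

servo_tool --commands "0 0 0 0 0 0.5 0;0 0 0 0 0 0 0"

```text
time_s: 25.32
eef_pos: [0.5086, -0.1193, 0.0353]
eef_rot: [-0.0, 0.999, 0.053, -0.0]
wrist_force: [0.2, 0.9, 0.5]
opening: 0.002
grasp_force: 0.0
```

servo_tool --commands "0 0 0 0 0 0.3 0;0 0 0 0 0 0 0"

```text
time_s: 25.58
eef_pos: [0.5087, -0.1194, 0.0352]
eef_rot: [0.0, 0.999, 0.053, 0.0]
wrist_force: [-0.5, 0.1, 0.9]
opening: -0.001
grasp_force: 0.5
```

servo_tool --commands "0 0 0 0 0 0.3 0;0 0 0 0 0 0 0"

```text
time_s: 25.82
eef_pos: [0.5087, -0.1194, 0.035]
eef_rot: [0.0, 0.999, 0.053, -0.0]
wrist_force: [-1.7, -0.4, 3.9]
opening: -0.001
grasp_force: 2.1
```

servo_tool --commands "0 0 0 0 0 0.2 0;0 0 0 0 0 0 0"

```text
time_s: 26.08
eef_pos: [0.5087, -0.1194, 0.0349]
eef_rot: [0.0, 0.999, 0.053, 0.0]
wrist_force: [-2.9, 0.5, 5.9]
opening: 0.0
grasp_force: 3.2
```

servo_tool --commands "0 0 0 0 0 0 0;0 0 0 0 0 0 0"

```text
time_s: 26.32
eef_pos: [0.5087, -0.1194, 0.0349]
eef_rot: [0.0, 0.999, 0.053, -0.0]
wrist_force: [-2.9, 1.0, 6.0]
opening: -0.002
grasp_force: 3.2
```

servo_tool --commands "0 0 0 0 0 -5 0;0 0 0 0 0 -45 0;0 0 0 0 0 -60 0;0 0 0 -50 0 -20 0;0 0 0 -50 0 0 0"

```text
time_s: 26.95
eef_pos: [0.4096, -0.1309, 0.1668]
eef_rot: [0.002, 0.999, 0.054, 0.002]
wrist_force: [-0.9, -0.6, -0.0]
opening: 0.002
grasp_force: 0.0
```

servo_tool --commands "0 0 0 0 -50 0 0;0 0 0 0 -50 0 0;0 0 0 0 -50 0 0;0 0 0 0 -50 0 0;0 0 0 0 0 0 0"

```text
time_s: 27.58
eef_pos: [0.3871, 0.0716, 0.1646]
eef_rot: [-0.0, 0.998, 0.056, 0.0]
wrist_force: [-0.6, -0.6, -0.0]
opening: 0.002
grasp_force: 0.0
```

```bash
python3 - <<'E'
from h import *
a=camera("top");b=camera("side")
m=mask("top",a,(100,120,40),(130,255,255),ROI["top"]);print(cv2.fitEllipse(cv2.convexHull(big(m)))[0],get_obs()["eef_pos"])
cv2.imwrite("pics/p5.png",np.hstack([cv2.resize(x,(400,400),interpolation=cv2.INTER_NEAREST) for x in(a[110:260,200:350],b[130:280,220:370])]))
E
```

```text
(303.9867248535156, 167.6346435546875) [0.38795343 0.06899695 0.1647078 ]
```

View pics/p5.png

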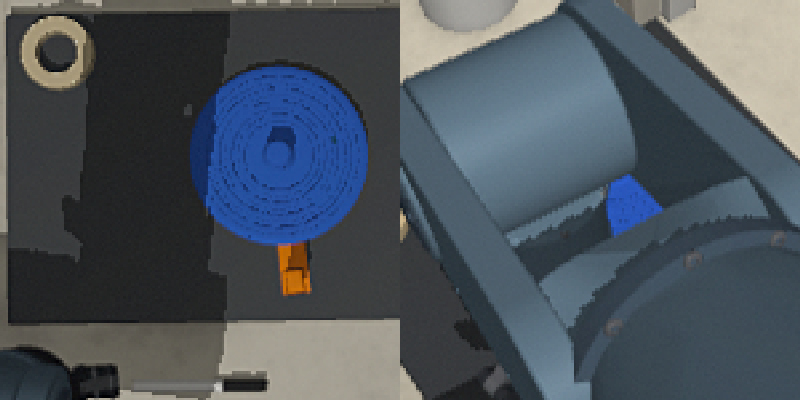

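The picture shows the wedge under the rim at about (311,211) in the top view. The lid is still at (304,167.7), and the tape roll and marker are untouched.

```bash
python3 -c "
from bench import *
print(hand_in())"
```

```text
the job is handed in; nothing more can be done
None
```

The job is handed in: the raised side faces the robot (about 6° from -x toward -y), the wedge sits about 26 mm under the rim and is released, the lid did not move visibly, and a final 6 N press there stayed firm.

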